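Slide the sample crate into the imaging corner

TASK

Push the tall, heavy crate of wood samples across the bench until it sits squarely in the inside corner of the low L-shaped metal fence, one long side against the fence's long arm and its end against the short arm. Push it from outside, low on the plywood walls and not on the boards that stand in it, so that it slides and stays upright: do not grip, lift or tip it, and do not reach into it. Leave the jar, the wood disc and the loupe where they are.

Things in the scene. Friction and masses are not known exactly. Their poses are not given: they have to be found in the camera images.
- crate: Loose 1.5 kg plywood box, 80 mm (x) by 150 mm (y), walls 65 mm high, with two upright boards fixed in it (|x| under 23, |y| under 56 mm, tops at 203 and 223 mm). Origin: centre of underside, z up. Bench friction about 0.6. Pushed along x below 45 mm it slides, on the boards it tips. Its +x side belongs at the long arm, +y end at the short one. Starts within 0.25 rad of the fence's yaw.
- fence: L-shaped aluminium fence fixed to the bench, bars 25 mm high, 16 mm thick. Origin: inside corner at bench height, z up. Inner face of the long arm: its plane x = 0, from the corner 284 mm towards -y. Inner face of the short arm: its plane y = 0, 170 mm towards -x. Seated, the crate's centre is at x = -40, y = -75 mm in this frame, same yaw. The bench between is clear.
- jar: Loose glass jar with steel lid, 54 mm diameter, 75 mm high, standing; origin at the centre of its underside. Leave alone.
- disc: Loose disc cut from a branch, 80 mm diameter, 24 mm thick, lying flat; origin at the centre of its underside. Leave alone.
- loupe: Loose black round stand loupe, 48 mm diameter, 44 mm high; origin at the centre of its underside. Leave alone.

How it is judged (in metres and radians):
At the end, for the whole second after the job is handed in: The crate stands upright and at rest on the bench in the inside corner of the fence: within 6 mm of touching each arm and within 0.05 rad (3 degrees) of square to it (x of crate in the frame of fence between -0.046 and -0.035 m and y of crate in the frame of fence between -0.081 and -0.07 m and angle between the x axis of crate and the x axis of fence, either way round below 0.05 rad and angle between crate's own z axis and vertical below 0.03 rad and height (world z) of crate below 0.004 m and linear speed of crate below 0.01 m/s).
It fails at once if the crate is tipped by more than 0.15 rad (angle between crate's own z axis and vertical above 0.15 rad).
It fails at once if the crate is lifted off the bench (height (world z) of crate above 0.012 m).
It fails at once if the crate is pushed high up (grasp point more than 100 mm above the bench), on the boards (contact force between the fingers and crate above 2 N and height (world z) of the grasp point above 0.1 m).
It fails at once if the fingers reach over the crate's rim into it or grip it there (x of the grasp point in the frame of crate between -0.038 and 0.038 m and y of the grasp point in the frame of crate between -0.073 and 0.073 m and z of the grasp point in the frame of crate below 0.2 m).
It fails at once if the jar, the disc or the loupe is moved more than 12 mm (distance of any of jar, disc, loupe from where it was at the start of the episode above 0.012 m).
It also fails if it takes over 58 s, if anything falls off the work surface, if the arm or the gripper's body presses on something with over 40 N, if the wrist force passes 120 N, or if a joint passes its speed limit or range.

ROBOT

A 6-joint arm with a two-finger parallel gripper is mounted at the origin on the work surface. World frame = base frame: x ahead of the robot, y to its left, z up, the work surface at z = 0. Lengths are in mm, angles in rad, forces in N, time in s.
With the tool pointing down it reaches from about 325 to 875 mm from the base axis. Payload 4.4 kg.
Tool frame: the origin (TCP) lies on the centre line of the jaws, within the pads' length; the fingertips stand ahead of it and the grasp point (between the pads) lies 6 mm ahead of it (ctrl.tcp_to_tips is the z of the fingertips in the tool frame, in mm); z points along the fingers, y is the direction in which the jaws open and shut (so a half turn about z gives the same grasp; the last joint's range is limited). The gripper opens to 85 mm and grips with 20 to 120 N. Pads are 22 mm wide; open, the fingers measure 114 mm over their backs; the gripper's body (76 mm by 85 mm) begins 54 mm behind the grasp point. The pads swing forward as they close: fully open they stand 13 mm farther back than shut.
Start: joints at [-1.488, 0.207, 1.542, -0, 1.393, -0.15], TCP at [132.641, -559.494, 256.282] pointing down, gripper open.
Joint ranges: [-2.73, 2.73], [-0.86, 2.22], [0.23, 2.46], [-1.11, 4.25], [0.08, 2.63], [-2.82, 2.82]. Speed limits (rad/s): [2.79, 2.79, 3.14, 3.14, 3.14, 3.14].

INTERFACE

Orientations are given as a 3x3 rotation matrix whose columns are the frame's x, y, z axes.
In Python, from plant import ctrl, sensors, optics gives the robot as it stands. Calls block until the motion is done:
- ctrl.move_ptp(position, orientation): joint-space move of the TCP to a pose.
- ctrl.move_l(position, rot=None, vel=150, threshold=None): straight line of the TCP; rot=None keeps the orientation; vel is the mean speed in mm/s. With threshold (N) it stops when the force on the tool has changed by that much, and returns True; else False.
- ctrl.set_joints(angles): joint-space move.
- ctrl.gripper_to(opening, force=None): finger opening in mm; force is the grip in N (None keeps the last); returns when the fingers have stopped.
- ctrl.hold(seconds).
- ctrl.solve_ik(position, orientation): joint angles nearest the present ones, or None.
- sensors.read_state(): the state.
- optics.grab_frame(name): name is "side" or "top"; returns (picture, depth): 400x640x3 uint8, red, green, blue; 400x640 float32, mm along the optical axis (not along the pixel's ray), 0 where there is no reading.
- optics.camera_params(name): a dict with "mtx" (3x3 intrinsics, pixels), "k1" (the pictures are not rectified: a ray, as slopes to the right and down, at radius r is drawn at 1 + k1 r^2 times it, then the intrinsics apply), "R" (3x3) and "t" (3): a world point X has camera coordinates R X + t. Camera axes: x right, y down, z forward; pixel columns grow to the right and rows downward; lengths in mm; the calibration is good to about 2 mm. A picture is of the moment at which its call begins. camera_params takes no time and is no camera call.
A pose or a line that the arm cannot do raises ctrl.MotionError and nothing moves.
- ctrl.finish_job(): hands the job in, once; it reports no verdict.
The state is a dict: "t": time; "q": joint angles; "qvel": joint speeds; "tau": joint torques, N m; "eef_pos": TCP position; "eef_rot": TCP orientation; "force": force on the tool from outside, world axes, zero at the start; "wrist_torque": the same for the moment, N m; "grip_width": finger opening in mm.
Only numpy, scipy, OpenCV 4.12 (cv2) and the standard library are available. Lean on these libraries where they do the work, as an engineer would, in place of code of your own. Each camera call takes 0.05 s, during which the arm holds its last target. There are 200 camera calls.

## Working session

There is one attempt and no reset: what is moved stays moved. The work goes in short steps, each a Python script; the robot and the scene stay as the last script left them, time stands still between calls to the robot, and variables do not carry over. Pictures are saved under pics/ and viewed, about 8 in all and at most 12, crops included, and the job is handed in when it is done.

```bash
mkdir -p pics; ls; cat > h.py <<'E'
import numpy as np, cv2
from plant import ctrl, sensors, optics
def cloud(name):
    im,d=optics.grab_frame(name); p=optics.camera_params(name)
    K=np.array(p["mtx"]);k1=p["k1"]
    v,u=np.mgrid[0:400,0:640].astype(float)
    a=(u-K[0,2])/K[0,0];b=(v-K[1,2])/K[1,1]
    rd=np.hypot(a,b); r=rd.copy()
    for _ in range(15): r=rd/(1+k1*r*r)
    s=np.where(rd>0,r/np.maximum(rd,1e-9),1)
    X=np.dstack([a*s*d,b*s*d,d]).astype(float)
    W=(X-np.array(p["t"]))@np.array(p["R"])
    W[d==0]=np.nan
    return im,d,W
def save(im,fn): cv2.imwrite("pics/"+fn,im[...,::-1])
E
python3 - <<'E'
from h import *
for n in("top","side"):
    im,d,W=cloud(n); save(im,n+"0.png"); np.savez(n+"0.npz",im=im,W=W)
    p=optics.camera_params(n); print(n,(-np.array(p["R"]).T@p["t"]).round(),(d==0).mean())
    np.set_printoptions(suppress=True,linewidth=150)
    print(W[50::100,40::140].round(0).tolist())
print(sensors.read_state()["t"],ctrl.tcp_to_tips)
E
```

```text
pics
top [ 435.   76. 1005.] 0.00403125
[[[1376.0, 1239.0, -727.0], [1348.0, 660.0, -747.0], [944.0, 95.0, -1.0], [934.0, -215.0, -1.0], [930.0, -535.0, -0.0]], [[737.0, 725.0, 0.0], [724.0, 402.0, 0.0], [713.0, 100.0, 2.0], [705.0, -196.0, -2.0], [697.0, -500.0, 1.0]], [[514.0, 706.0, 3.0], [509.0, 397.0, -2.0], [502.0, 105.0, 4.0], [495.0, -181.0, -1.0], [484.0, -475.0, -2.0]], [[305.0, 695.0, 2.0], [307.0, 393.0, -0.0], [304.0, 110.0, 1.0], [297.0, -167.0, 5.0], [283.0, -454.0, 0.0]]]
side [477. 712. 649.] 0.00401953125
[[[1394.0, -221.0, 86.0], [1400.0, -935.0, -290.0], [749.0, -508.0, -1.0], [385.0, -606.0, -0.0], [219.0, -36.0, 316.0]], [[1397.0, -104.0, -141.0], [930.0, -24.0, 1.0], [654.0, -93.0, -2.0], [376.0, -163.0, -3.0], [72.0, -241.0, -1.0]], [[1393.0, 41.0, -370.0], [819.0, 223.0, 1.0], [595.0, 166.0, -1.0], [368.0, 113.0, -1.0], [122.0, 59.0, -0.0]], [[947.0, 455.0, -1.0], [745.0, 395.0, -1.0], [553.0, 347.0, 1.0], [360.0, 306.0, 3.0], [150.0, 265.0, -0.0]]]
0.1 25.0
```

View pics/top0.png

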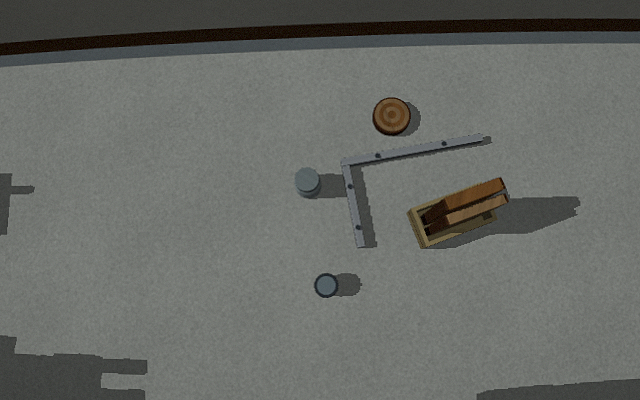

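View pics/side0.png

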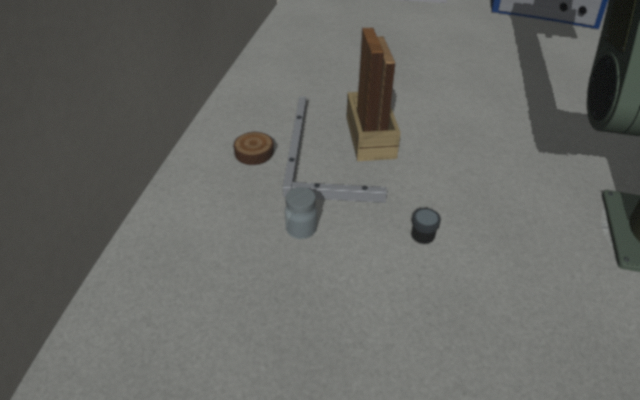

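```bash
cat >> h.py <<'E'
def fit_fence(W):
    z=W[...,2]; x=W[...,0]; y=W[...,1]
    m=(z>17)&(z<33)&(x>400)&(x<800)&(y>-320)&(y<160)
    n,l,s,c=cv2.connectedComponentsWithStats(m.astype(np.uint8),connectivity=8)
    return m,l,s
def crate_pose(W,im,yaw0):
    "rim points (z 58..72) -> min area rect; returns centre, yaw, size"
    z=W[...,2]; x=W[...,0]; y=W[...,1]
    hsv=cv2.cvtColor(im,cv2.COLOR_RGB2HSV)
    m=(z>55)&(z<74)&(x>400)&(x<800)&(y>-350)&(y<130)&(hsv[...,1]>60)
    n,l,s,c=cv2.connectedComponentsWithStats(cv2.dilate(m.astype(np.uint8),np.ones((3,3))))
    k=1+np.argmax(s[1:,4]); m&=l==k
    P=W[m][:,:2]
    (c,(w,h),a)=cv2.minAreaRect(P.astype(np.float32))
    a=np.radians(a)
    if w>h: a+=np.pi/2
    a=(a-yaw0+np.pi/2)%np.pi-np.pi/2+yaw0
    return np.array(c),a,(min(w,h),max(w,h)),P,m
E
python3 - <<'E'
from h import *
Z={n:np.load(n+"0.npz") for n in("top","side")}
for n in Z:
    im,W=Z[n]["im"],Z[n]["W"]
    m,l,s=fit_fence(W); print(n,[(i,tuple(q)) for i,q in enumerate(s) if q[4]>60])
    c,a,sz,P,mm=crate_pose(W,im,0.); print("crate",c.round(1),round(a,3),np.round(sz,1),len(P))
    save(cv2.resize(np.dstack([m*255,mm*255,np.isnan(W[...,2])*255]).astype(np.uint8),None,fx=1,fy=1),n+"m.png")
a,b=cv2.imread("pics/topm.png"),cv2.imread("pics/sidem.png")
cv2.imwrite("pics/m.png",np.hstack([a[90:300,260:600],b[0:210,200:540]]))
E
```

```text
top [(0, (np.int32(0), np.int32(0), np.int32(640), np.int32(400), np.int32(253088))), (1, (np.int32(372), np.int32(105), np.int32(39), np.int32(30), np.int32(940))), (2, (np.int32(341), np.int32(133), np.int32(143), np.int32(115), np.int32(1800)))]
crate [ 561. -157.] 0.332 [ 79.8 150.4] 719
side [(0, (np.int32(0), np.int32(0), np.int32(640), np.int32(400), np.int32(253035))), (1, (np.int32(282), np.int32(96), np.int32(105), np.int32(101), np.int32(1588))), (5, (np.int32(238), np.int32(132), np.int32(35), np.int32(28), np.int32(705))), (6, (np.int32(353), np.int32(136), np.int32(46), np.int32(19), np.int32(289))), (7, (np.int32(285), np.int32(217), np.int32(32), np.int32(17), np.int32(209))), (9, (np.int32(412), np.int32(226), np.int32(25), np.int32(12), np.int32(119)))]
crate [ 562.2 -154.3] 0.332 [ 80.2 151.6] 853
```

View pics/m.png

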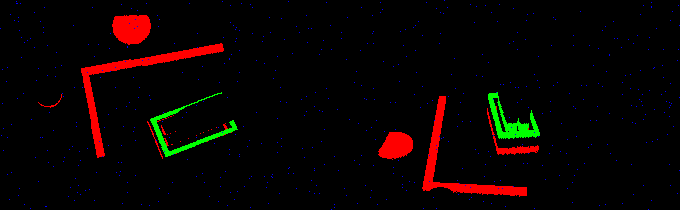

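```bash
python3 - <<'E'
from h import *
Z={n:np.load(n+"0.npz") for n in("top","side")}
for n in Z:
    im,W=Z[n]["im"],Z[n]["W"]
    m,l,s=fit_fence(W); k=2 if n=="top" else 1
    P=W[l==k]; P=P[(P[:,2]>21)&(P[:,2]<29)][:,:2]
    yaw=0.17; c=P[np.argmax(P[:,0]*0.6+P[:,1])]
    for _ in range(10):
        R=np.array([[np.cos(yaw),-np.sin(yaw)],[np.sin(yaw),np.cos(yaw)]])
        Q=(P-c)@R
        L=P[(np.abs(Q[:,0]-8)<13)&(Q[:,1]<-25)&(Q[:,1]>-260)]; S=P[(np.abs(Q[:,1]-8)<13)&(Q[:,0]<-25)&(Q[:,0]>-150)]
        def ln(A): v=cv2.fitLine(A.astype(np.float32),cv2.DIST_HUBER,0,.01,.01).ravel(); return v[:2]*1.,v[2:]
        dl,pl=ln(L); ds,ps=ln(S)
        if dl[1]<0: dl=-dl
        if ds[0]<0: ds=-ds
        yl=np.arctan2(-dl[0],dl[1]); ys=np.arctan2(ds[1],ds[0]); yaw=(2*yl+ys)/3
        R=np.array([[np.cos(yaw),-np.sin(yaw)],[np.sin(yaw),np.cos(yaw)]])
        ex,ey=R.T
        a=ex@pl-8; b=ey@ps-8; 
        a=ex@(pl.astype(float))-8
        c=ex*a+ey*b
    Q=(P-c)@R
    print(n,"corner",c.round(1),"yaw",yl.round(4),ys.round(4),"lim",np.percentile(Q,[.3,99.7],axis=0).round(1).tolist(),len(L),len(S))
    cc,ca,sz,_,_=crate_pose(W,im,0.2); print("crate in fence",((cc-c)@R).round(1),round(ca-yaw,3))
    hsv=cv2.cvtColor(im,cv2.COLOR_RGB2HSV); z=W[...,2]
    for nm,lo,hi,bx in(("disc",18,30,(700,800,-100,50)),("jar",65,85,(550,700,70,200)),("loupe",35,52,(330,500,30,200))):
        q=(z>lo)&(z<hi)&(W[...,0]>bx[0])&(W[...,0]<bx[1])&(W[...,1]>bx[2])&(W[...,1]<bx[3]); A=W[q]
        print(nm,len(A), np.round((np.nanpercentile(A,2,axis=0)+np.nanpercentile(A,98,axis=0))/2) if len(A) else '')
E
```

```text
top corner [675.2  40.5] yaw 0.1493 0.141 lim [[-168.3, -283.0], [17.2, 16.1]] 838 433
crate in fence [-141.9 -178.6] 0.185
disc 1036 [750. -53.  24.]
jar 484 [636. 125.  74.]
loupe 453 [432.  94.  45.]
side corner [675.9  43.6] yaw 0.1563 0.1479 lim [[-169.4, -284.0], [16.4, 15.2]] 582 497
crate in fence [-142.6 -178.2] 0.178
disc 796 [750. -52.  24.]
jar 592 [637. 129.  71.]
loupe 551 [433.  97.  41.]
```

```bash
cat >> h.py <<'E'
FC=np.array([675.5,42.]); FY=0.1490
def rot2(a): return np.array([[np.cos(a),-np.sin(a)],[np.sin(a),np.cos(a)]])
def f2w(p): return FC+rot2(FY)@np.array(p,float)
def pose(p,phi,z,tilt=0.61,sgn=1):
    "tool pose whose foremost fingertip edge is at world xy p, height z, heading phi"
    s,c=np.sin(tilt),np.cos(tilt); h=np.array([np.cos(phi),np.sin(phi),0])
    tz=s*h+[0,0,-c]; u=c*h+[0,0,s]
    ty=sgn*np.array([-np.sin(phi),np.cos(phi),0]); tx=np.cross(ty,tz)
    return np.array([*p,z])-11*u-25*tz, np.column_stack([tx,ty,tz])
def look(n="top"):
    im,d,W=cloud(n)
    c,a,sz,P,m=crate_pose(W,im,FY)
    print(n,"crate in fence",((c-FC)@rot2(FY)).round(1),round(a-FY,3),np.round(sz,1),len(P),"t",round(sensors.read_state()["t"],2))
    return im
E
python3 - <<'E'
from h import *
R0=sensors.read_state()["eef_rot"]; print(np.round(R0,2).tolist())
C=FC+rot2(FY)@[-142,-178.4]; cy=FY+.182
b=lambda x,y:C+rot2(cy)@[x,y]
for sg in(1,-1):
  for nm,p,phi,z in(("hi",b(-120,0),cy,190),("lo",b(-75,0),cy,25),("end",f2w([-80,-178]),FY,25),("yhi",f2w([-40,-178-75-80]),FY+np.pi/2,190),("ylo",f2w([-40,-178-75-30]),FY+np.pi/2,25),("yend",f2w([-40,-150]),FY+np.pi/2,25)):
    P,R=pose(p,phi,z,sgn=sg); q=ctrl.solve_ik(P,R); print(sg,nm,P.round(),None if q is None else np.round(q,2))
E
```

```text
[[0.97, 0.23, -0.0], [0.23, -0.97, 0.0], [0.0, -0.0, -1.0]]
1 hi [ 426. -202.  204.] None
1 lo [ 469. -187.   39.] [-0.88  0.29  2.14  0.95  0.72  2.75]
1 end [ 600. -149.   39.] None
1 yhi [ 689. -316.  204.] [-0.69  0.92  0.7   0.43  1.97  2.38]
1 ylo [ 681. -267.   39.] [-0.65  1.    0.91  0.41  1.69  2.29]
1 yend [ 662. -135.   39.] [-0.53  0.84  1.19  0.46  1.52  2.34]
-1 hi [ 426. -202.  204.] [-1.   -0.12  2.12  0.68  1.09 -0.06]
-1 lo [ 469. -187.   39.] [-0.88  0.29  2.14  0.95  0.72 -0.39]
-1 end [ 600. -149.   39.] [-0.57  0.4   1.96  0.96  0.48  0.05]
-1 yhi [ 689. -316.  204.] [-0.69  0.92  0.7   0.43  1.97 -0.76]
-1 ylo [ 681. -267.   39.] [-0.65  1.    0.91  0.41  1.69 -0.85]
-1 yend [ 662. -135.   39.] [-0.53  0.84  1.19  0.46  1.52 -0.8 ]
```

```bash
python3 - <<'E'
from h import *
C=FC+rot2(FY)@[-142,-178.4]; cy=FY+.182
b=lambda x,y:C+rot2(cy)@[x,y]
def L(p,phi,z=25,**k):
    P,R=pose(p,phi,z,sgn=-1); r=ctrl.move_l(P,R,**k); s=sensors.read_state(); print(r,np.round(s["force"],1),np.round(s["eef_pos"]-P,1),round(s["t"],1)); return r
P,R=pose(b(-120,0),cy,190,sgn=-1); ctrl.move_ptp(P,R)
L(b(-75,0),cy)
L(b(-35,0),cy,vel=40,threshold=5)
save(look("side"),"c1.png")
s=sensors.read_state(); 
# push while turning square: target face (fence frame) of the -x side
L(f2w([-120,-178]),FY+.03,vel=50,threshold=45)
look("top"); im=look("side"); save(im,"s1.png")
E
```

```text
False [ 1.  -0.5  0. ] [ 0.3 -0.6  0.6] 3.1
False [-0.1 -0.5 -0.5] [-0.2  0.  -0.1] 4.2
side crate in fence [-141.6 -179.4] 0.18 [ 81.2 154.4] 872 t 4.3
False [-13.2  -2.3   8.7] [-1.8  0.2 -0.6] 5.6
top crate in fence [ -92.3 -177.4] 0.026 [ 79.1 151.2] 651 t 5.64
side crate in fence [ -91.5 -175.4] 0.036 [ 78.8 152.1] 762 t 5.69
```

View pics/s1.png

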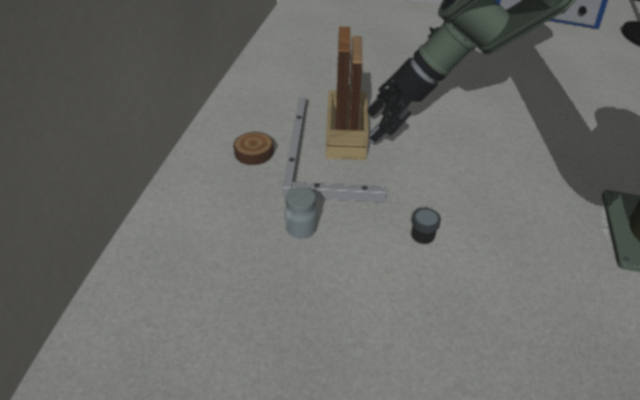

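```bash
python3 - <<'E'
from h import *
def L(p,phi,z=25,**k):
    P,R=pose(p,phi,z,sgn=-1); r=ctrl.move_l(P,R,**k); s=sensors.read_state(); print(r,np.round(s["force"],1),np.round(s["eef_pos"]-P,1),round(s["t"],1)); return r
L(f2w([-85,-178]),FY,vel=50,threshold=45)
L(f2w([-58,-178]),FY,vel=30,threshold=20)
look("top"); look("side")
L(f2w([-130,-178]),FY,vel=100)
L(f2w([-150,-178]),FY,z=190,vel=150)
look("top"); look("side")
L(f2w([-150,-340]),FY,z=300,vel=200)
ctrl.gripper_to(30)
P,R=pose(f2w([-45,-340]),FY+np.pi/2,190,sgn=-1); ctrl.move_ptp(P,R)
print(sensors.read_state()["t"]); save(look("top"),"t2.png")
E
```

```text
False [-12.2  -1.    7.9] [-1.7  0.3 -0.6] 6.5
True [-2.  -2.3  0.9] [-12.   -1.3  -1.7] 7.2
top crate in fence [ -40.6 -178.9] -0.009 [ 79.5 153. ] 789 t 7.23
side crate in fence [ -38.8 -177. ] 0.004 [ 79.  155.3] 771 t 7.28
False [-0.  -0.6 -0.3] [ 0.5 -0.3  0.4] 8.0
False [-0.5  0.  -0.2] [-0.5  0.5 -1.3] 9.3
top crate in fence [ -40.8 -178.7] -0.005 [ 79.3 151.8] 786 t 9.34
side crate in fence [ -38.8 -178.1] 0.005 [ 79.1 152.5] 773 t 9.39
False [ 0.1  0.3 -0.1] [-0.5  1.  -1.3] 10.5
12.1333
top crate in fence [ -40.7 -178.7] -0.01 [ 79.2 151.7] 785 t 12.18
```

View pics/t2.png

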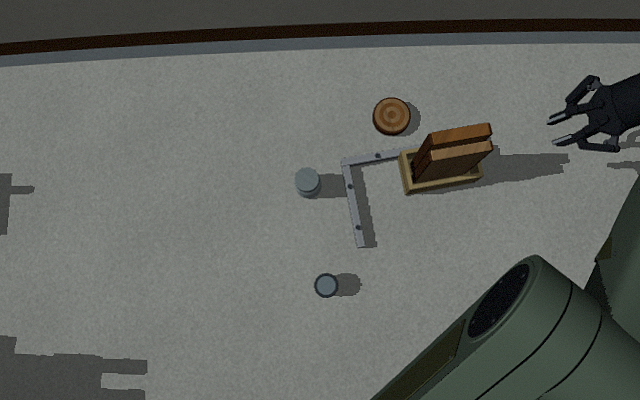

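```bash
python3 - <<'E'
from h import *
h=FY+np.pi/2
def L(p,phi,z=25,**k):
    P,R=pose(p,phi,z,sgn=-1); r=ctrl.move_l(P,R,**k); s=sensors.read_state(); print(r,np.round(s["force"],1),np.round(s["eef_pos"]-P,1),round(s["t"],1)); return r
L(f2w([-43,-290]),h,vel=100)
L(f2w([-43,-200]),h,vel=50,threshold=45)
look("top")
L(f2w([-43,-160]),h,vel=50,threshold=45)
look("top"); look("side")
L(f2w([-43,-135]),h,vel=30,threshold=20)
look("top"); im=look("side"); save(im,"s3.png")
E
```

```text
False [-0.1  0.1  0.3] [ 0.4 -0.5  0.9] 14.1
False [ 0.6 -9.9 -0.4] [ 0.5 -4.3  0.2] 16.0
top crate in fence [ -39.8 -130. ] 0.001 [ 80.3 149.7] 633 t 16.06
False [-1.3 -9.5 -0.6] [ 0.2 -3.8  0.2] 17.0
top crate in fence [-40.4 -90.3] 0.004 [ 79.3 151.1] 725 t 17.06
side crate in fence [-39.5 -89.8] 0.009 [ 78.9 153.6] 923 t 17.11
True [ 0.  -1.7  2.8] [  1.7 -14.3   0.3] 17.8
top crate in fence [-40.7 -75.8] 0.006 [ 79.2 151.1] 637 t 17.86
side crate in fence [-39.6 -75.8] 0.007 [ 78.6 154.7] 922 t 17.91
```

View pics/s3.png

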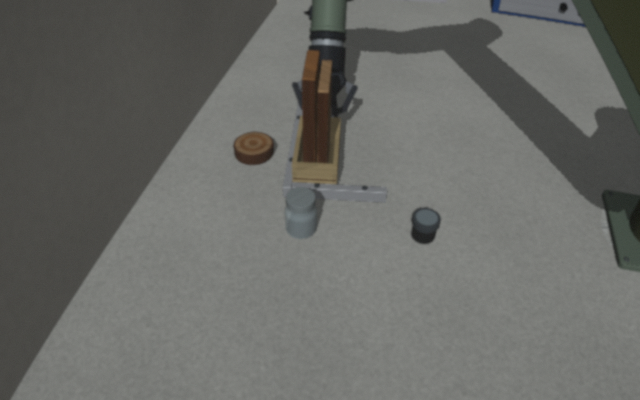

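Seated against both arms (side view: crate end at about (315,180), touching the short arm; jar, disc and loupe undisturbed). I'll back off, check once more and hand in.

```bash
python3 - <<'E'
from h import *
h=FY+np.pi/2
for y,z in((-230,25),(-260,190)):
    P,R=pose(f2w([-43,y]),h,z,sgn=-1); ctrl.move_l(P,R,vel=100)
ctrl.hold(.5)
im=look("top"); im2=look("side"); save(np.hstack([im[80:320,270:560],im2[80:320,200:490]]),"fin.png")
o=np.load("top0.npz")["im"]
for n,(u,v) in dict(disc=(392,116),jar=(307,182),loupe=(326,286)).items():
    print(n,np.abs(im[v-22:v+22,u-22:u+8].astype(int)-o[v-22:v+22,u-22:u+8]).mean().round(2))
E
```

```text
top crate in fence [-40.6 -75.9] 0.004 [ 79.4 151.3] 634 t 21.24
side crate in fence [-39.  -74.2] 0.006 [ 79.8 152.3] 912 t 21.29
disc 4.5
jar 4.8
loupe 4.98
```

View pics/fin.png

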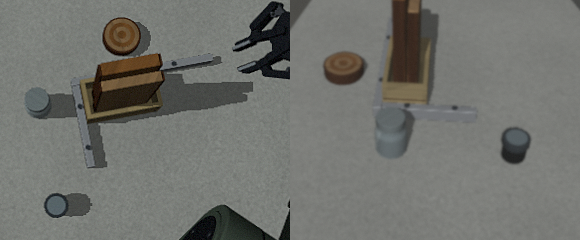

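The crate sits in the corner in both views (top crop: end at about (85,100) on the short arm, side on the long arm), and the other objects are in place.

```bash
python3 -c "
from plant import ctrl; ctrl.finish_job()"
```

```text
the job is handed in; nothing more can be done
```

The crate is seated upright in the inside corner of the fence, and the job was handed in at about 21 s of the 58 s allowed.

**What I did:** I tilted the tool so the gripper body stayed clear of the boards. I pushed the -x wall low down with both open fingertips, turning the crate square on the way, until it met the long arm. Then I pushed the -y end low down along the fence until it met the short arm. Both pushes stopped on the 20 N contact threshold, and I backed the gripper away.

**Last checks**, crate centre in the fence frame (target -40, -75 mm):

| View | x (mm) | y (mm) | Yaw (rad) |
|---|---|---|---|
| Top | -40.6 | -75.9 | 0.004 |
| Side | -39.0 | -74.2 | 0.006 |

- **Agreement:** the two views differ by about 1.7 mm, which fits the 2 mm calibration. Both are inside the limits.
- **Jar, disc and loupe:** they look unmoved in the final pictures. I compared them with the starting picture only by pixel difference and by eye, and did not measure their positions again.
- **Tilt and lift:** I judged these from the pictures and the steady rim height, not from a separate measurement.

No check failed.

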